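Find the nut driver for a gas-line filter cap

ROBOT

A 6-joint arm with a two-finger parallel gripper is mounted at the origin on a cart in front of the work surface, level with it; the furniture and walls round the work are solid. World frame = base frame: x ahead of the robot, y to its left, z up, the work surface at z = 0. Lengths are in mm, angles in rad, forces in N, time in s.
With the tool pointing down it reaches from about 275 to 1000 mm from the base axis. Payload 8.4 kg.
Tool frame: the origin (TCP) lies on the centre line of the jaws, within the pads' length; the fingertips stand r.tip_reach ahead of it and the grasp point (between the pads) lies 11 mm behind it (r.tip_reach is the distance from the TCP to the fingertips, in mm); z points along the fingers, y is the line along which they close (so a half turn about z gives the same grasp; the last joint's range is limited). The gripper opens to 85 mm and grips with 20 to 120 N. Pads are 22 mm wide; open, the fingers measure 114 mm over their backs; the gripper's body (76 mm by 85 mm) begins 54 mm behind the grasp point. The pads swing forward as they close: fully open they stand 13 mm farther back than shut.
Start: joints at [-1.165, 0.353, 1.633, -0, 1.155, -0.002], TCP at [247.868, -573.75, 239.281] pointing down, gripper open.
Joint ranges: [-2.63, 2.63], [-0.92, 2.1], [0.06, 2.66], [-1.3, 4.44], [0, 2.69], [-3.02, 3.02]. Speed limits (rad/s): [2.22, 2.22, 2.79, 3.14, 3.14, 3.14].

INTERFACE

Orientations are given as [roll, pitch, yaw] about the fixed x, y, z axes, in that order (R = Rz(yaw) Ry(pitch) Rx(roll)).
In Python, from rig import r gives the robot as it stands.
- The arm moves only by the tool carry_out, never from a script. Its argument "targets" is a list of rows, each an object with "dp": the shift along the tool's x, y, z in mm, a list of three; "yaw": the turn about the tool's z in degrees. A call has 1 to 12 rows; each row is the pose to reach, as a shift and turn from the pose commanded when the call began, along the tool's axes at that moment; what a row does not reach only later rows make up. A row lasts 1/8 s, in which the tool goes at most 62.5 mm and 10.7 degrees, less where a joint would pass 70% of its speed; a pose out of reach is approached as far as the arm can. A call with a gripper value outside its range is refused whole. "fingers" is the opening, from -1 (shut) to 1 (fully open), so that 0 is half open, set as the call begins (left out, the last holds). The fingers move at their own pace and stop on an object; "grip_force" is the grip in N (left out, the last holds). Time passes only in rows, so rows that repeat a pose let the fingers close. It gives the time, the measured TCP pose, the force, the opening and the grip force at its end, in the units of the state.
- r.sense(): the state, without advancing time (a new reading comes with each control period).
- r.grab_frame(name): name is "side" or "top"; returns the picture (480x640x3 uint8, red, green, blue); there is no depth.
- r.get_calibration(name): a dict with "fx", "fy", "cx", "cy" (pixels), "rvec" (rotation vector, rad) and "tvec" (3), from world to camera coordinates, as OpenCV has them. Camera axes: x right, y down, z forward; pixel columns grow to the right and rows downward; lengths in mm; the calibration is good to about 2 mm. A picture is of the moment at which its call begins. get_calibration takes no time and is no camera call.
- r.sign_off(): hands the job in; it is judged then, once.
The state is a dict: "clock": time; "qpos": joint angles; "qvel": joint speeds; "joint_efforts": joint torques, N m; "eef_pos": TCP position; "tcp_rot": TCP orientation; "contact_force": force on the tool from outside, world axes, zero at the start; "wrist_torque": the same for the moment, N m; "opening": opening from 0.0 (shut) to 1.0 (fully open); "grasp_force": force on a finger pad.
Only numpy, scipy, OpenCV 4.12 (cv2) and the standard library are available. Lean on these libraries where they do the work, as an engineer would, in place of code of your own. Each camera call takes 0.05 s, during which the arm holds its last target. There are 200 camera calls.

TASK

The filter of the left-hand line of this gas changeover block is due: first swing the changeover lever to off (its middle mark, pointing straight out of the block's front), then try the nut drivers from the stand on the brass hexagon of the left filter cap until you find the one that fits. Stand any that do not fit back upright in the stand, leave the other things on the table alone, and finish with the right driver pushed fully home on the hexagon, upright, still held in the gripper: do not let go of it.

Things in the scene. Friction and masses are not known exactly. Their poses are not given: they have to be found in the camera images.
- gas_block: fixed two-line gas changeover block on an aluminium plate; origin on the table under its middle, z up, front faces its own -x (to the robot), +y its left as the robot sees it. Valve with lever in front; upright filter bowls with steel caps left (x 0, y +115 mm), right (0, -115) and behind (+85, 0); two gauges 120 mm high at (36, +-55), hose tails to 190 mm either side
- left_seat (a point): middle of the floor of the round well in the left filter cap, 72 mm above the table, axes as gas_block. A driver that is fully home has its origin here. Only the right size goes down: a smaller one stops on the hexagon's top (14 mm above this floor), a larger one on the well's rim (8 mm above the floor)
- left_hex_top (a point): middle of the top of the left cap's brass hexagon, 14 mm above left_seat, axes as gas_block. The hexagon is 14, 19 or 24 mm across flats: which is not known and changes between starts (the three caps differ). Its flats face along the block's x and every 60 degrees on; the top 2.5 mm are chamfered. It does not turn
- changeover (a joint): angle of the changeover lever (rad) about its upright stem: 0 = off, lever straight along the block's -x; positive = turned to the left bowl (clockwise from above); stops at -1 and +1; starts between 0.5 and 0.9. Stays where it is left; about 2 N at the grip turns it
- valve_axis (a point): point on the lever's turning axis, 86 mm above the table, 20 mm in front of the block's origin; axes as gas_block
- lever_grip (a point): middle of the lever's black grip, 60 mm from the turning axis, 84 mm above the table; the grip is 40 mm long, 14 mm wide and 14 mm tall, with free space of 50 mm below it. The point's x axis lies along the lever (its -x points to the free end)
- stand: fixed sheet-steel tool stand, 66 (x) x 222 (y) x 40 mm; origin at its middle on the table. Its top plate has three holes of 42 mm at y = -72, 0 and +72 mm on its own y axis; drivers stand upright through them on the floor plate, 4 mm above the table
- driver_middle: nut driver for 19 mm hexagons, steel socket 28.2 mm thick outside, 109 mm long, 110 g. Origin: centre of its open lower end, z up through the black hexagonal handle, which runs from 50 to 108 mm up, 26 mm across flats: grip two flats about 80 mm up. Flats of handle and opening face along its own x and every 60 degrees on. The hexagonal opening is 18 mm deep, 1.6 mm wider than its hexagon
- driver_small: nut driver like driver_middle with the same handle, but for 14 mm hexagons, steel socket 22.4 mm thick outside. Each driver stands upright in one of the stand's holes at the start; which in which changes
- driver_large: nut driver like driver_middle with the same handle, but for 24 mm hexagons, steel socket 34 mm thick outside. Each driver stands upright in one of the stand's holes at the start; which in which changes
- iodine: brown bottle 36 x 36 x 75 mm, a bystander; origin under its middle
- petri_dish: petri dish 69 x 69 x 15 mm, a bystander
- syringe: small disposable syringe 27 x 120 x 22 mm lying down, a bystander
- tweezers: steel tweezers 17 x 151 x 9 mm lying down, a bystander
- carton: small carton 41 x 90 x 45 mm, a bystander
There are look-alikes about, which are no part of the job. What is shaped like the driver_small but green is not meant.

How it is judged:
By the outcome, as a careful person would: the job done as asked, in the order asked, and still so for the second after the job is handed in, while the arm keeps its last pose, push and grip.
It also fails if it takes over 64 s, if anything falls off the work surface, if the arm or the gripper's body presses on something with over 40 N, if the wrist force passes 120 N, or if a joint passes its speed limit or range.

## Working session

There is one attempt and no reset: what is moved stays moved. The work goes in short steps, Python scripts to look and compute and a tool call to move; the robot and the scene stay as the last step left them, time stands still between calls to the robot, and variables do not carry over. Pictures are saved under pics/ and viewed, at most 10 in all, crops included, and the job is handed in when it is done.

Besides the shell and the picture viewer there is one more tool, called after "Emit:" as name(argument=value, ...) on one line, values as JSON. carry_out: Moves the arm, as the interface text tells. Its arguments: {"type":"object","properties":{"targets":{"type":"array","items":{"type":"object","properties":{"dp":{"type":"array","items":{"type":"number"}},"yaw":{"type":"number"}}}},"fingers":{"type":"number"},"grip_force":{"type":"number"}},"required":["targets"]}

```bash
mkdir -p pics; ls
python3 - <<'E'
from rig import r
import cv2
for n in("top","side"):
    im=r.grab_frame(n); cv2.imwrite(f"pics/{n}0.png",im[:,:,::-1]); print(n,r.get_calibration(n))
print(r.sense(), r.tip_reach)
E
```

```text
pics
top {'fx': 500.3292508808197, 'fy': 500.3292508808197, 'cx': 321.57320899008573, 'cy': 240.9107954885099, 'rvec': array([ 2.19343659, -2.16402428,  0.10928262]), 'tvec': array([-2.61624055e-01,  5.48813819e+02,  1.33905012e+03])}
side {'fx': 482.2931552031731, 'fy': 482.2931552031731, 'cx': 318.5149278597084, 'cy': 238.36875836885324, 'rvec': array([ 0.40320244, -2.67754304,  1.33935768]), 'tvec': array([553.48206617, 145.15077683, 932.03437676])}
{'clock': 0.1, 'qpos': array([-1.16539631e+00,  3.53607140e-01,  1.63405643e+00,  2.55448707e-05,
        1.15518596e+00, -2.43156575e-03]), 'qvel': array([-7.64670185e-04, -1.74122155e-03, -1.53673195e-03,  3.37377804e-04,
       -3.93061056e-05, -4.05518278e-04]), 'joint_efforts': array([ 1.52341570e-03, -6.06355977e+01, -3.42821431e+01,  1.30884482e-04,
        3.99262353e-03,  7.81842857e-06]), 'eef_pos': array([ 247.71374931, -573.36516608,  238.62052403]), 'tcp_rot': array([-3.14033584e+00, -2.64133631e-05,  4.07821241e-01]), 'contact_force': array([ 0.17098358, -0.40296204, -0.08380753]), 'wrist_torque': array([-0.04157599, -0.01322884,  0.01955265]), 'grasp_force': 0.0, 'opening': 1.0050317486659637} 8.0
```

View pics/top0.png

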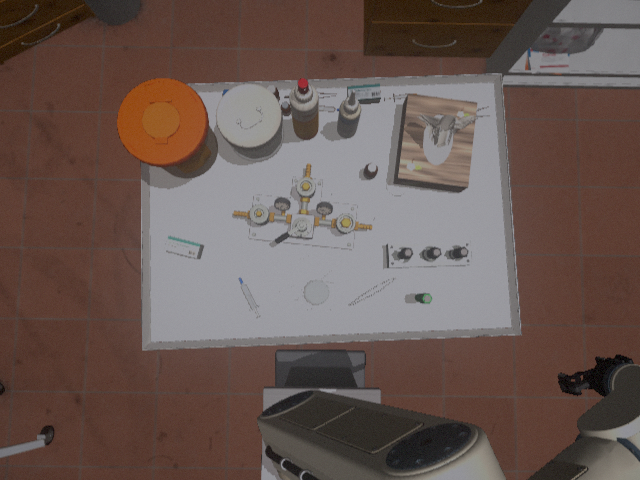

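View pics/side0.png

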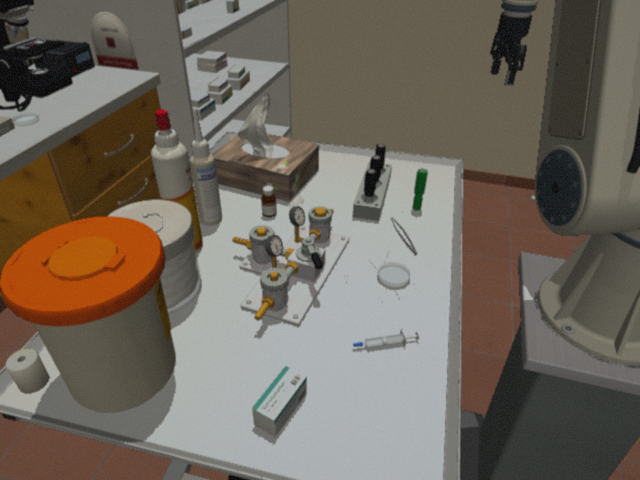

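The top view shows the block around (303,222), with the left cap at (259,214) and the lever grip at (280,240). The stand has black drivers at about (404,254), (432,254) and (459,253). The look-alike is the green driver at (425,298), which I'll leave alone. Next I'll enlarge both areas.

```bash
cat > h.py <<'E'
from rig import r
import cv2, numpy as np
def cal(n):
    c=r.get_calibration(n); K=np.array([[c['fx'],0,c['cx']],[0,c['fy'],c['cy']],[0,0,1.]])
    return K,cv2.Rodrigues(c['rvec'])[0],np.array(c['tvec']),c['rvec']
def toz(n,uv,z):
    K,R,t,_=cal(n); d=R.T@np.linalg.inv(K)@np.array([*uv,1.]); o=-R.T@t
    return o+d*(z-o[2])/d[2]
def proj(n,P):
    K,R,t,rv=cal(n); return cv2.projectPoints(np.array(P,float).reshape(-1,3),rv,t,K,None)[0].reshape(-1,2)
def crop(im,x,y,w,h,s): return cv2.resize(im[y:y+h,x:x+w],None,fx=s,fy=s,interpolation=cv2.INTER_CUBIC)
E
python3 - <<'E'
from h import *
t=cv2.imread("pics/top0.png"); s=cv2.imread("pics/side0.png")
cv2.imwrite("pics/c1.png",np.vstack([crop(t,230,160,150,95,5)[:, :],np.zeros((5,750,3),np.uint8)]))
a=crop(t,380,235,100,45,4); b=crop(s,340,135,100,90,4)
cv2.imwrite("pics/c2.png",np.vstack([crop(t,380,235,100,45,6),cv2.resize(crop(s,345,135,100,55,6),(600,330))]))
E
```

```text
(no output)
```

View pics/c1.png

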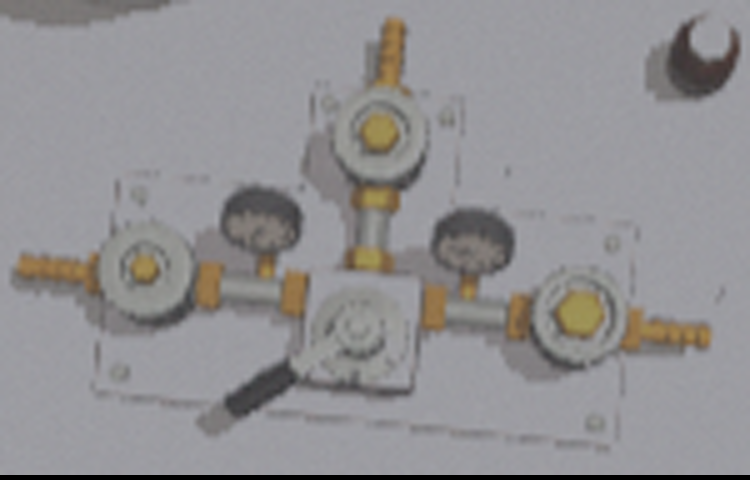

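View pics/c2.png

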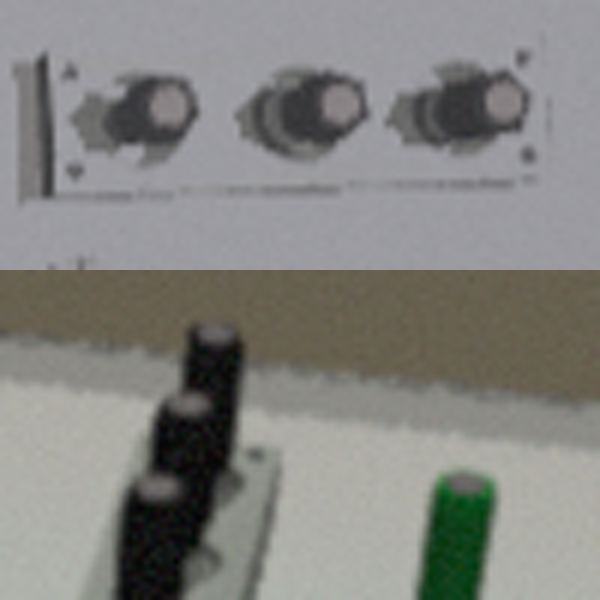

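The left hexagon is about 26/5 ≈ 5.2 px across, against about 7.5 px for the rear one and 9 px for the right. At this scale that makes it 14 mm. Now I'll compute positions and look at the sockets to tell the drivers apart.

Run:
```python
from h import *
c=lambda u,v:(230+u/5-.4,160+v/5-.4)
for n,uv,z in [("left",(145,267),86),("right",(580,312),86),("rear",(380,131),86),("stem",(358,326),90),("gripfree",(232,404),84),("gripin",(292,370),84)]:
    print(n,toz("top",c(*uv),z).round(1))
d=lambda u,v:(380+u/6-.4,235+v/6-.4); e=lambda u,v:(345+u/6-.4,135+v/6-.4)
for a,b in [((172,105),(160,487-270)),((343,103),(190,402-270)),((505,101),(217,335-270))]:
    P=[]
    for n,uv in (("top",d(*a)),("side",e(*b))):
        K,R,t,_=cal(n); P.append((K@np.c_[R,t],np.array(uv,float).reshape(2,1)))
    X=cv2.triangulatePoints(P[0][0],P[1][0],P[0][1],P[1][1]); print("drv tri",(X[:3]/X[3]).ravel().round(1),"z113 top",toz("top",d(*a),113).round(1),"side",toz("side",e(*b),113).round(1))
    m=toz("top",d(*a),113)
for uv in [(33,60),(33,200),(540,45),(540,185),(70,72),(75,172),(523,57),(528,155)]: print(uv,toz("top",d(*uv),40).round(1))
t=cv2.imread("pics/top0.png"); s=cv2.imread("pics/side0.png")
cv2.imwrite("pics/c3.png",np.vstack([crop(t,392,240,80,26,10),crop(cv2.convertScaleAbs(s,alpha=1.3,beta=20),345,140,80,33,10)[:330]]))
# side-view sockets larger
x=crop(cv2.convertScaleAbs(s,alpha=1.5,beta=30),348,140,52,82,7); y=crop(cv2.convertScaleAbs(t,alpha=1.3,beta=10),392,240,80,27,9)
y=cv2.resize(y,(430,145)); 
H=np.zeros((590,800,3),np.uint8); H[:574,:364]=x
for i,x0 in enumerate((393,421,448)): H[i*195:i*195+195,375:375+225+0]=crop(cv2.convertScaleAbs(t,alpha=1.3,beta=10),x0-2,241,25,25,9)[:195]
cv2.imwrite("pics/c3.png",H)
```

```text
left [614.2 173.2  86. ]
right [593.7 -54.5  86. ]
rear [688.1  51.6  86. ]
stem [584.2  61.3  90. ]
gripfree [543.  126.4  84. ]
gripin [561.3  95.5  84. ]
drv tri [ 514.3 -213.8  111.9] z113 top [ 515.1 -213.5  113. ] side [ 513.1 -211.8  113. ]
drv tri [ 516.5 -286.3  113.2] z113 top [ 517.  -286.3  113. ] side [ 516.  -286.6  113. ]
drv tri [ 518.4 -356.   110.9] z113 top [ 518.8 -355.3  113. ] side [ 517.2 -351.6  113. ]
(33, 60) [ 539.8 -164.2   40. ]
(33, 200) [ 476.9 -164.3   40. ]
(540, 45) [ 549.7 -392.9   40. ]
(540, 185) [ 486.7 -392.1   40. ]
(70, 72) [ 534.6 -180.9   40. ]
(75, 172) [ 489.7 -183.2   40. ]
(523, 57) [ 544.2 -385.2   40. ]
(528, 155) [ 500.1 -386.8   40. ]
```

View pics/c3.png

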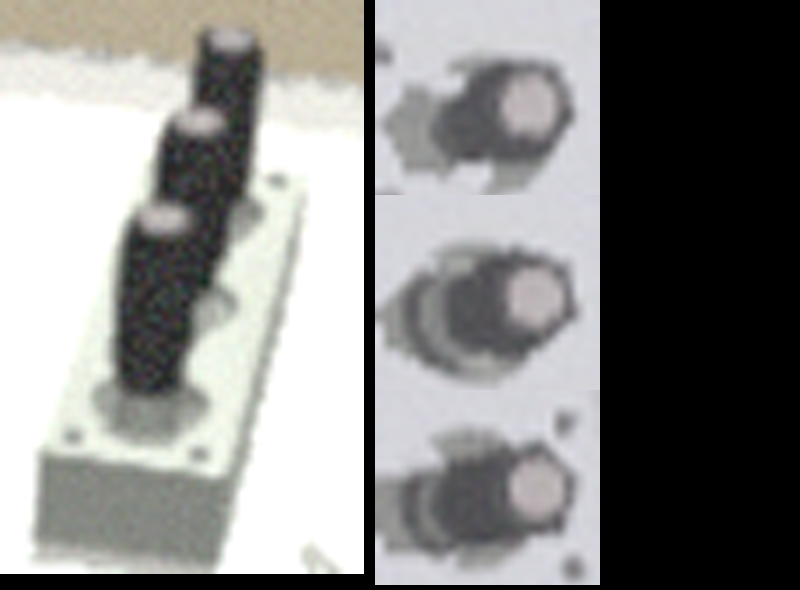

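In these crops, the left stand driver (top-crop handle at (408.7,252.5)) shows no socket beyond its handle, so it is the small one. The middle driver has a wide collar (large), and the right one a medium collar. The left hexagon is the smallest of the three, 14 mm. The block fit is consistent: 229 mm between the caps, yaw -5.15°, lever at about 0.9 rad.

```bash
cat > plan.py <<'E'
import sys; from h import *
x,y,z,yang=map(float,sys.argv[1:5])   # TCP target, angle of tool-y (deg, mod 180)
s=r.sense(); p=s['eef_pos']; psi=np.degrees(s['tcp_rot'][2]); 
d=(psi-90-yang+90)%180-90 if len(sys.argv)<6 else psi-90-yang
a=np.radians(psi); v=np.array([x,y,z])-p
print("dp",[round(v[0]*np.cos(a)+v[1]*np.sin(a),1),round(v[0]*np.sin(a)-v[1]*np.cos(a),1),round(-v[2],1)],"yaw",round(d,1),"clock",s['clock'],"yang",psi-90)
E
python3 plan.py 551.7 111.3 160 32.9 n
```

```text
dp [np.float64(550.6), np.float64(-507.9), np.float64(78.6)] yaw -99.5 clock 0.1 yang -66.63356409772264
```

Emit:
carry_out(targets=[{"dp": [551,-508,0],"yaw": -99.5},{"dp": [551,-508,0],"yaw": -99.5},{"dp": [551,-508,0],"yaw": -99.5},{"dp": [551,-508,0],"yaw": -99.5},{"dp": [551,-508,0],"yaw": -99.5},{"dp": [551,-508,0],"yaw": -99.5},{"dp": [551,-508,0],"yaw": -99.5},{"dp": [551,-508,40],"yaw": -99.5},{"dp": [551,-508,79],"yaw": -99.5},{"dp": [551,-508,79],"yaw": -99.5},{"dp": [551,-508,79],"yaw": -99.5},{"dp": [551,-508,79],"yaw": -99.5}], fingers=-0.2, grip_force=30)

```text
clock: 1.6
eef_pos: [548.8, 104.4, 162.3]
tcp_rot: [-3.141, 0.0, 2.145]
contact_force: [0.6, -0.4, 0.2]
opening: 0.401
grasp_force: 0.0
```

```bash
python3 plan.py 551.7 111.3 73 32.9; python3 -c "
from h import *
print(r.sense()['opening'],r.sense()['tcp_rot'],r.sense()['eef_pos'])
t=r.grab_frame('top')[:,:,::-1];s=r.grab_frame('side')[:,:,::-1]
print(proj('side',[[551.7,111.3,84]]),proj('top',[[551.7,111.3,84]]))
cv2.imwrite('pics/d1.png',np.hstack([crop(t,230,170,90,100,4),crop(s,260,180,100,100,4)]))"
```

```text
dp [np.float64(4.2), np.float64(6.2), np.float64(89.3)] yaw -0.0 clock 1.6 yang 32.881425275954854
0.4009716107122993 [-3.14145339e+00  1.04326513e-04  2.14468546e+00] [548.79829618 104.43137429 162.26302989]
[[315.44393739 259.94721147]] [[281.87098323 237.17632697]]
```

View pics/d1.png

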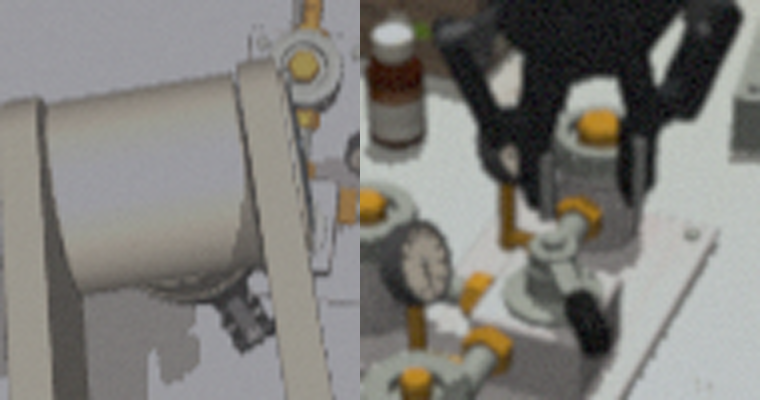

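The side crop shows the black grip centred near (317,260), and its predicted pixel is (315,260), so the estimate holds. I'll settle first, then correct.

Emit:
carry_out(targets=[{"dp": [0,0,0],"yaw": 0},{"dp": [0,0,0],"yaw": 0},{"dp": [0,0,0],"yaw": 0}])

```text
clock: 2.08
eef_pos: [548.3, 101.3, 163.5]
tcp_rot: [3.141, 0.0, 2.143]
contact_force: [-0.1, -0.4, 0.0]
opening: 0.4
grasp_force: 0.0
```

```bash
python3 plan.py 551.7 111.3 73 32.9
```

```text
dp [np.float64(6.5), np.float64(8.3), np.float64(90.5)] yaw -0.1 clock 2.075 yang 32.77595126497717
```

Emit:
carry_out(targets=[{"dp": [6.5,8.3,20],"yaw": 0},{"dp": [6.5,8.3,55],"yaw": 0},{"dp": [6.5,8.3,90],"yaw": 0},{"dp": [6.5,8.3,90],"yaw": 0},{"dp": [6.5,8.3,90],"yaw": 0}])

```text
clock: 2.7
eef_pos: [552.2, 112.6, 73.4]
tcp_rot: [3.141, 0.0, 2.144]
contact_force: [-0.1, -0.1, -0.1]
opening: 0.397
grasp_force: 0.0
```

Emit:
carry_out(targets=[{"dp": [0,0,0],"yaw": 0},{"dp": [0,0,0],"yaw": 0},{"dp": [0,0,0],"yaw": 0},{"dp": [0,0,0],"yaw": 0}], fingers=-1, grip_force=25)

```text
clock: 3.2
eef_pos: [552.0, 112.3, 74.2]
tcp_rot: [3.141, 0.0, 2.144]
contact_force: [-3.6, -1.3, 5.5]
opening: 0.161
grasp_force: 24.1
```

```bash
python3 plan.py 551.7 111.3 73 32.9
python3 - <<'E'
from h import *
# arc rows: rotate CCW about the axis, from present tool pose
s=r.sense(); p=s['eef_pos']; a=s['tcp_rot'][2]; c=np.array([584.1,61.2]); v=p[:2]-c
print(np.hypot(*v),np.degrees(np.arctan2(v[1],v[0])))
t0=np.degrees(np.arctan2(v[1],v[0])); tot=174.85-t0
for k in range(1,9):
    th=np.radians(tot*k/8); w=c+[v[0]*np.cos(th)-v[1]*np.sin(th),v[0]*np.sin(th)+v[1]*np.cos(th)]-p[:2]
    print([round(w[0]*np.cos(a)+w[1]*np.sin(a),1),round(w[0]*np.sin(a)-w[1]*np.cos(a),1)],round(-tot*k/8,1))
E
```

```text
dp [np.float64(-0.7), np.float64(-0.8), np.float64(1.2)] yaw -0.1 clock 3.2 yang 32.82444093337351
60.39990397615305 122.1513143117465
[np.float64(-0.3), np.float64(-6.9)] -6.6
[np.float64(-1.4), np.float64(-13.8)] -13.2
[np.float64(-3.3), np.float64(-20.5)] -19.8
[np.float64(-6.0), np.float64(-26.9)] -26.3
[np.float64(-9.3), np.float64(-33.0)] -32.9
[np.float64(-13.4), np.float64(-38.6)] -39.5
[np.float64(-18.0), np.float64(-43.7)] -46.1
[np.float64(-23.2), np.float64(-48.3)] -52.7
```

Emit:
carry_out(targets=[{"dp": [-0.3,-6.9,0],"yaw": -6.6},{"dp": [-1.4,-13.8,0],"yaw": -13.2},{"dp": [-3.3,-20.5,0],"yaw": -19.8},{"dp": [-6,-26.9,0],"yaw": -26.3},{"dp": [-9.3,-33,0],"yaw": -32.9},{"dp": [-13.4,-38.6,0],"yaw": -39.5},{"dp": [-18,-43.7,0],"yaw": -46.1},{"dp": [-23.2,-48.3,0],"yaw": -52.4},{"dp": [-23.2,-48.3,0],"yaw": -52.4},{"dp": [-23.2,-48.3,0],"yaw": -52.4},{"dp": [-23.2,-48.3,0],"yaw": -52.4}])

```text
clock: 4.58
eef_pos: [522.8, 66.2, 74.1]
tcp_rot: [-3.141, -0.001, 3.059]
contact_force: [-6.8, -4.0, 11.4]
opening: 0.162
grasp_force: 24.5
```

```bash
python3 plan.py 524.4 66.6 73 84.85;python3 -c "
from h import *
s=r.sense();v=s['eef_pos'][:2]-[584.1,61.2];print(np.degrees(np.arctan2(v[1],v[0])),np.hypot(*v),s['contact_force'],s['opening'])"
```

```text
dp [np.float64(-1.6), np.float64(0.6), np.float64(1.1)] yaw 0.4 clock 4.575 yang 85.25501204209081
175.38165056031056 61.54409605765781 [-6.84926604 -3.98497771 11.43275684] 0.1619735188331664
```

Emit:
carry_out(targets=[{"dp": [0,0,0],"yaw": 0},{"dp": [0,0,0],"yaw": 0},{"dp": [0,0,-30],"yaw": 0},{"dp": [0,0,-70],"yaw": 0},{"dp": [0,0,-110],"yaw": 0},{"dp": [0,0,-110],"yaw": 0}], fingers=-0.2)

```text
clock: 5.32
eef_pos: [526.2, 67.1, 186.2]
tcp_rot: [3.14, 0.006, 3.059]
contact_force: [-0.2, 1.0, 0.2]
opening: 0.399
grasp_force: 0.0
```

```bash
python3 plan.py 514.8 -213.4 150 2.5 n
```

```text
dp [np.float64(-11.8), np.float64(-280.5), np.float64(36.2)] yaw 82.8 clock 5.325 yang 85.26800625947948
```

Emit:
carry_out(targets=[{"dp": [-10,-280,0],"yaw": 82.8},{"dp": [-10,-280,20],"yaw": 82.8},{"dp": [-10,-280,35],"yaw": 82.8},{"dp": [-10,-280,35],"yaw": 82.8},{"dp": [-10,-280,35],"yaw": 82.8},{"dp": [-10,-280,35],"yaw": 82.8},{"dp": [-10,-280,35],"yaw": 82.8},{"dp": [-10,-280,35],"yaw": 82.8},{"dp": [-10,-280,35],"yaw": 82.8},{"dp": [-10,-280,35],"yaw": 82.8},{"dp": [-10,-280,35],"yaw": 82.8}], fingers=0.3)

```text
clock: 6.7
eef_pos: [510.6, -213.1, 147.8]
tcp_rot: [-3.141, -0.0, 1.616]
contact_force: [-0.6, -0.4, -0.4]
opening: 0.648
grasp_force: 0.0
```

```bash
python3 plan.py 514.8 -213.4 73 2.5; python3 -c "
from h import *
t=r.grab_frame('top')[:,:,::-1];s=r.grab_frame('side')[:,:,::-1]
cv2.imwrite('pics/e1.png',np.hstack([crop(t,235,185,100,75,4),crop(s,335,110,100,100,4)[:300]]))
v=proj('top',[[584.1,61.2,86],[544.3,64.8,84],[504.5,68.4,84]]);print((v-[235,185])*4)"
```

```text
dp [np.float64(-0.5), np.float64(4.2), np.float64(74.8)] yaw 0.1 clock 6.7 yang 2.5665892487494375
[[265.07663824 160.07866569]
 [258.6238047  220.99512687]
 [252.0392791  281.87683504]]
```

View pics/e1.png

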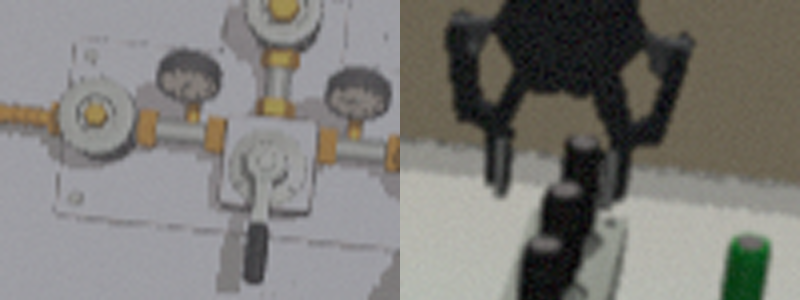

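The lever now runs from the stem at crop (266,160) to its tip at (255,280), within about 1° of straight out. The gripper is over the near driver, so I'll descend and grip it.

Emit:
carry_out(targets=[{"dp": [-0.5,4,10],"yaw": 0},{"dp": [-0.5,4,40],"yaw": 0},{"dp": [-0.5,4,74],"yaw": 0},{"dp": [-0.5,4,74],"yaw": 0},{"dp": [-0.5,4,74],"yaw": 0}])

```text
clock: 7.42
eef_pos: [515.2, -213.6, 74.5]
tcp_rot: [3.141, 0.0, 1.614]
contact_force: [0.2, 0.6, 0.8]
opening: 0.651
grasp_force: 0.0
```

Emit:
carry_out(targets=[{"dp": [0,0,0],"yaw": 0},{"dp": [0,0,0],"yaw": 0},{"dp": [0,0,0],"yaw": 0},{"dp": [0,0,0],"yaw": 0},{"dp": [0,0,0],"yaw": 0}], fingers=-1, grip_force=70)

```text
clock: 8.05
eef_pos: [515.6, -213.7, 75.3]
tcp_rot: [3.139, 0.001, 1.614]
contact_force: [0.0, 0.4, 6.5]
opening: 0.301
grasp_force: 68.3
```

Emit:
carry_out(targets=[{"dp": [0,0,-30],"yaw": 0},{"dp": [0,0,-70],"yaw": 0},{"dp": [0,0,-110],"yaw": 0},{"dp": [0,0,-140],"yaw": 0},{"dp": [0,0,-140],"yaw": 0},{"dp": [0,0,-140],"yaw": 0}])

```text
clock: 8.8
eef_pos: [514.1, -213.3, 213.3]
tcp_rot: [-3.141, -0.0, 1.614]
contact_force: [-0.4, -0.2, -1.3]
opening: 0.3
grasp_force: 68.7
```

```bash
python3 plan.py 614.2 173.2 200 -5.15; python3 -c "
from h import *
s=r.sense();print(s['opening'],s['contact_force'],s['eef_pos'])"
```

```text
dp [np.float64(381.8), np.float64(116.6), np.float64(13.3)] yaw 7.6 clock 8.8 yang 2.4653372822516957
0.30012882394891205 [-0.357863   -0.16977208 -1.3099081 ] [ 514.14857455 -213.25945913  213.30534925]
```

Emit:
carry_out(targets=[{"dp": [382,116.5,0],"yaw": 7.6},{"dp": [382,116.5,0],"yaw": 7.6},{"dp": [382,116.5,0],"yaw": 7.6},{"dp": [382,116.5,0],"yaw": 7.6},{"dp": [382,116.5,0],"yaw": 7.6},{"dp": [382,116.5,0],"yaw": 7.6},{"dp": [382,116.5,0],"yaw": 7.6},{"dp": [382,116.5,0],"yaw": 7.6},{"dp": [382,116.5,10],"yaw": 7.6},{"dp": [382,116.5,22],"yaw": 7.6},{"dp": [382,116.5,36],"yaw": 7.6},{"dp": [382,116.5,36],"yaw": 7.6}])

```text
clock: 10.3
eef_pos: [613.6, 172.3, 176.2]
tcp_rot: [-3.139, 0.001, 1.48]
contact_force: [0.7, -0.2, -0.1]
opening: 0.305
grasp_force: 68.7
```

```bash
python3 plan.py 614.2 173.2 172 -5.15; python3 -c "
from h import *
s=r.sense();p=s['eef_pos'];print(p)
t=r.grab_frame('top')[:,:,::-1];s=r.grab_frame('side')[:,:,::-1]
cv2.imwrite('pics/f1.png',np.hstack([crop(t,235,175,60,75,6)[:450],crop(s,235,235,70,75,6)]))
o=p-[0,0,71.3]
for P in (o,[614.2,173.2,86],[614.2,173.2,72]): print(proj('side',[P]),(proj('side',[P])-[235,235])*6+[360,0])"
```

```text
dp [np.float64(1.0), np.float64(0.5), np.float64(4.2)] yaw -0.0 clock 10.3 yang -5.183149224092205
[613.63769064 172.2537178  176.18501268]
[[273.00727956 264.88675537]] [[588.04367734 179.32053221]]
[[273.00252676 273.02440844]] [[588.01516058 228.14645062]]
[[273.3464295  278.73473928]] [[590.07857703 262.40843569]]
```

View pics/f1.png

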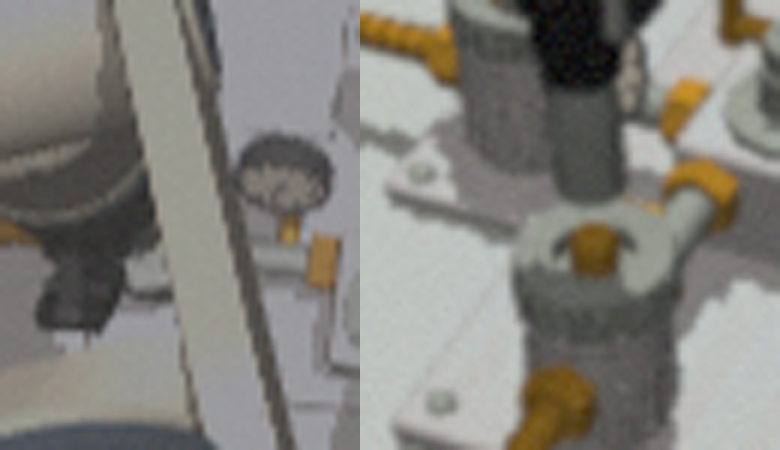

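Run:
```python
from h import *
im=r.grab_frame('side'); p=r.sense()['eef_pos']; o=p-[0,0,71.3]; print(p)
b=proj('side',[[614,173,86],[624,173,86],[614,183,86],[614,173,96]]); print("px per 10mm x,y,z",(b[1:]-b[0]).round(2).tolist())
hsv=cv2.cvtColor(im,cv2.COLOR_RGB2HSV)
x0,y0=264,268; sub=hsv[y0:286,x0:284]; m=(sub[:,:,1]>130)
ys,xs=np.nonzero(m); print("hex blob bbox",xs.min()+x0,xs.max()+x0,ys.min()+y0,ys.max()+y0,"centroid",xs.mean()+x0,ys.mean()+y0,len(xs))
ya=-.0898; a=ya+np.pi/6+np.arange(6)*np.pi/3; R=7/np.cos(np.pi/6)
def hexm(cx,cy):
    P=[[cx+q*np.cos(t),cy+q*np.sin(t),z] for z,q in ((86,R-1.4),(83.5,R),(78,R)) for t in a]
    return proj('side',P)
P=hexm(614.2,173.2); print("pred bbox",P.min(0),P.max(0))
g=im.mean(2).astype(int)
print("sat"); print(sub[:,:,1])
t=np.linspace(0,2*np.pi,60); C=proj('side',np.c_[o[0]+11.2*np.cos(t),o[1]+11.2*np.sin(t),0*t+o[2]]); print("socket pred",C.min(0),C.max(0))
print(g[256:272,262:286])
```

```text
[614.91443126 173.04784948 178.2259193 ]
px per 10mm x,y,z [[-5.09, -1.08], [-1.98, 3.45], [-0.25, -4.15]]
hex blob bbox 270 277 273 280 centroid 273.55102040816325 276.3061224489796 49
pred bbox [268.65910081 270.8252518 ] [277.57919788 279.00137531]
sat
[[  6  10  12  10   9  19  11  18  16  11  16  14  19  27  34  43  41  32
   36  52]
 [ 12  14  12  13  12  16  15  16  17  15  18  13  12  17  17  19  19  34
   69  94]
 [ 13   8  15  12  16  13  15  12  16  14  19  17  15  17  11  10  15  21
   31  63]
 [ 16   8  17  18  15  19  12  19  21  29  25  24  23  19  17  15  13  14
   17  20]
 [ 16  18  21  16  16  17  21  63  93 101  97  93  59  32  19  16  14  17
   13  15]
 [ 16  15  15  10  13  15  50 125 174 203 182 166 141  98  33  15  21  15
   20  18]
 [ 16  16  10   9  19  29 117 189 201 195 210 189 190 148  63  14  15  15
   16  15]
 [ 17  16  14  20  13  62 161 216 197 184 204 221 194 152  73   7  21  13
   20  17]
 [ 13  15  13  14  20  46 135 176 179 196 172 198 188 120  53  20  13  15
   15  18]
 [ 13  14  18  16  12  34 100 182 187 174 208 173 187 113  44  15  15  17
   14
[... 1671 characters left out ...]
22 122 120 111  82  73  70  74  78  75  76  72  71  63  62  74 104
  122 120 119 120 122 111]
 [125 123 122 121 114  91  72  69  76  76  74  72  75  67  68  65  80 114
  121 123 123 121 119 100]
 [124 120 117 119 120 104  82  74  74  72  77  76  71  72  80  91 105 116
  121 125 124 124 117  98]
 [122 122 121 120 122 120 116 102  95  93  90  87  91 104 116 126 130 127
  126 136 131 129 122 100]
 [121 120 123 123 128 132 141 139 130 123 117 117 126 136 145 143 145 141
  141 140 135 138 133 117]
 [124 131 132 134 145 149 150 151 148 142 141 142 145 148 151 148 151 150
  147 144 142 141 136 131]
 [131 154 150 148 149 151 146 151 150 145 142 141 137 135 140 144 145 145
  148 146 146 146 143 143]]
```

The socket matches its predicted side-view pixels to 0.2 px. The hexagon sits slightly image-right of and below its prediction, so I'll shift about (-1.5, +1.2) mm and lower until contact.

```bash
python3 plan.py 613.4 174.3 160 -5.15
```

```text
dp [np.float64(1.1), np.float64(-1.6), np.float64(18.2)] yaw -0.0 clock 10.45 yang -5.150158451072386
```

Emit:
carry_out(targets=[{"dp": [1.1,-1.6,5],"yaw": 0},{"dp": [1.1,-1.6,12],"yaw": 0},{"dp": [1.1,-1.6,18],"yaw": 0},{"dp": [1.1,-1.6,20],"yaw": 0},{"dp": [1.1,-1.6,22],"yaw": 0},{"dp": [1.1,-1.6,24],"yaw": 0},{"dp": [1.1,-1.6,24],"yaw": 0}])

```text
clock: 11.32
eef_pos: [613.5, 174.1, 154.0]
tcp_rot: [3.141, 0.0, 1.481]
contact_force: [1.4, -2.4, -1.9]
opening: 0.302
grasp_force: 68.7
```

Emit:
carry_out(targets=[{"dp": [0,0,2],"yaw": 0},{"dp": [0,0,4],"yaw": 0},{"dp": [0,0,6],"yaw": 0},{"dp": [0,0,8],"yaw": 0},{"dp": [0,0,8],"yaw": 0}])

```text
clock: 11.95
eef_pos: [613.4, 174.2, 145.8]
tcp_rot: [3.141, 0.0, 1.481]
contact_force: [3.4, -5.8, -0.4]
opening: 0.301
grasp_force: 68.9
```

Emit:
carry_out(targets=[{"dp": [0.3,0.3,1],"yaw": 0},{"dp": [0.3,0.3,2],"yaw": 0},{"dp": [0.3,0.3,3],"yaw": 0},{"dp": [0.3,0.3,3.5],"yaw": 0},{"dp": [0.3,0.3,3.5],"yaw": 0}])

```text
clock: 12.58
eef_pos: [613.8, 174.3, 143.3]
tcp_rot: [3.141, 0.0, 1.481]
contact_force: [0.1, -6.1, 8.6]
opening: 0.301
grasp_force: 70.0
```

The driver has landed at the expected height of 143.3 with 8.6 N. I'll relieve the side load and press lightly to confirm it's home.

Emit:
carry_out(targets=[{"dp": [-0.6,0,0.5],"yaw": 0},{"dp": [-0.6,0,1.2],"yaw": 0},{"dp": [-0.6,0,1.2],"yaw": 0},{"dp": [-0.6,0,1.2],"yaw": 0},{"dp": [-0.6,0,1.2],"yaw": 0}])

```text
clock: 13.2
eef_pos: [613.9, 174.1, 143.2]
tcp_rot: [3.14, -0.0, 1.481]
contact_force: [-2.3, -5.6, 17.2]
opening: 0.297
grasp_force: 71.1
```

```bash
python3 -c "
from h import *
t=r.grab_frame('top')[:,:,::-1];s=r.grab_frame('side')[:,:,::-1]
cv2.imwrite('pics/g1.png',np.hstack([crop(t,280,200,60,75,6)[:450],crop(s,225,205,70,75,6)]))"
```

```text
(no output)
```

View pics/g1.png

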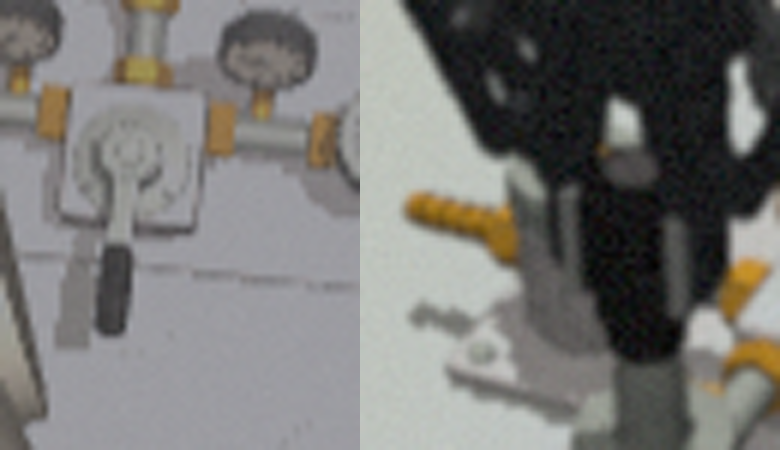

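The socket sits down in the well, upright in the jaws, and stays at 143.2 mm under 17 N. The lever still points straight out, from stem (130,150) to tip (112,333), so I'm handing in.

```bash
python3 -c "
from rig import r
print(r.sign_off())"
```

```text
the job is handed in; nothing more can be done
None
```

The lever is at off (within about 1° by camera), and the 14 mm driver is pushed fully home on the left hexagon, upright and still gripped. I picked it by sight, so no other driver was tried, and I handed the job in at about 13 s; the hand-in returned no verdict.

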